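Chock the roller at the head of the inclined plane

TASK

Park the steel roller at the head of the inclined plane: pick up the orange chock, lay it flat on the plane just below the roller with its thin edge facing up the slope, and slide it up against the roller's low side until the roller has rolled up to the sprung buffer and is wedged firmly against it. Push along the slope with about 10 N at the end, feeling for it rather than going by position, never with more than 16 N, and bear down on the chock only lightly; then let go, so that the chock alone keeps the roller pressed on the buffer. Leave the other things on the table where they are.

Things in the scene. Friction and masses are not known exactly. Their poses are not given: they have to be found in the camera images.
- bed: Running surface of the fixed wooden inclined plane (10 degrees, 270 x 118 mm). Origin: on the surface's middle line, 38 mm above the table, where the roller rests at the start. x: up the slope along the surface (it spans x = -140 to 130 mm), y: across, to the left, z: square to it. Aluminium side rails 8 mm high leave a channel from y = -47 to 47 mm.
- pegs (a point): Point on the surface midway between two fixed steel pegs (12 mm thick, 8 mm high) at y = +40 and -40 mm of the plane, 26.8 mm down the slope from its origin. They keep the roller from rolling off at the start; the chock passes between them (68 mm free).
- buffer_zone (a point): Point on the surface 25 mm up the slope from the plane's origin: mean place of the roller when it meets the buffer's two black buttons. The buffer is on a blue head stop (62 mm high) clamped somewhere within 12 mm either way of its mean place; this is not reported. Once met, the buffer's spring pushes back with about 2.5 N per mm, over 10 mm.
- roller: Steel roller with two red bands, 60 mm diameter, 86 mm long, 0.35 to 0.65 kg. Origin: its centre. y: the cylinder's axis, across the plane; it turns about y as it rolls, so its x and z axes mean nothing. At the start it rests on the plane against the two pegs.
- chock: Orange wedge chock, 0.3 kg, 73 mm long, 50 wide. Origin: on its flat sole. x points to the thin nose (x = 35 mm; tail at -38), z up. The slippery face rises at 32 degrees to 14 mm. Touching the roller on the plane, its origin is 48 mm down the slope from the roller's centre. The sole drags on the plane (friction about 0.5 to 0.7), the more the harder it is pressed down; left wedged and flat, it stays.
- chock_grip (a point): Centre of the chock's upright grip fin, 20 mm behind its origin (x = -20 mm) and 35 mm above its sole. The fin is 20 mm thick along the chock's y (grip it across this), 26 mm long along x, from 12 to 55 mm above the sole; below it the tail block is 50 mm wide. Pushing by the fin tends to tip the chock onto its nose and lift its tail: keep it level, pressed down lightly (about a third of the push).
- specimen_jar: White lidded specimen jar, 56 mm wide, 72 mm high, standing right of the plane's head; origin under its centre. Bystander.
- lab_timer: White lab timer, 55x66x34 mm; origin under its centre. Bystander.
- onion: Onion, 60 mm wide, 71 mm high; origin under its centre. Bystander.
- petri_1: Closed petri dish, 61 mm wide, 15 mm high, on the left; origin under its centre. Bystander.
Not all that is in view belongs to the job. Leave any yellow look-alike of the roller alone. Of the things shaped like the chock, the orange one is meant.

How it is judged:
On the way, in this order (a step that is already met when the one before it is completed fails the run):
1. the chock lies flat on the plane below the roller, nose up the slope (z of chock in the frame of bed between -0.003 and 0.006 m and x of chock in the frame of bed between -0.13 and 0 m and y of chock in the frame of bed between -0.03 and 0.03 m), for 0.1 s.
2. the chock is pressed firmly on the roller (contact force over 7 N) (contact force between chock and roller above 7 N), for 0.2 s.
At the end, for the whole second after the job is handed in: Let go and at rest (under 10 mm/s): roller on the plane (within 4 mm), over 10 mm up from its start; chock below it, flat (0.1 rad) and straight (0.2 rad), still wedged with more than 3 N between chock and roller, which only the compressed buffer can give (contact force between chock and roller above 3 N and x of roller in the frame of bed above 0.01 m and z of roller in the frame of bed below 0.034 m and x of roller in the frame of chock above 0.04 m and angle between the z axis of chock and the z axis of bed, either way round below 0.1 rad and angle between the x axis of chock and the x axis of bed, either way round below 0.2 rad and linear speed of each of roller, chock below 0.01 m/s); the robot touches nothing.
It fails at once if the chock is rammed: more than 20 N between chock and roller (a push of over 15 N besides the drag) (contact force between chock and roller above 20 N).
It fails at once if while pushed against the roller, the chock is borne down on: more than 40 N between chock and plane (contact force between chock and bed above 40 N and contact force between chock and roller above 2 N).
It fails at once if a bystander is moved by more than 20 mm (distance of any of specimen_jar, lab_timer, onion, petri_1 from where it was at the start of the episode above 0.02 m).
It also fails if it takes over 72 s, if anything falls off the work surface, if the arm or the gripper's body presses on something with over 40 N, if the wrist force passes 120 N, or if a joint passes its speed limit or range.

ROBOT

A 7-joint arm with a two-finger parallel gripper is mounted at the origin on a cart in front of the work surface, level with it; the furniture and walls round the work are solid. World frame = base frame: x ahead of the robot, y to its left, z up, the work surface at z = 0. Lengths are in m, angles in rad, forces in N, time in s.
With the tool pointing down it reaches from about 0.4 to 0.9 m from the base axis. Payload 5.5 kg.
Tool frame: the origin (TCP) lies at the centre of the arm's flange, where the gripper is bolted on; the fingertips stand 173 mm ahead of it and the grasp point (between the pads) lies 155 mm ahead of it; z points along the fingers, y is the line along which they close (so a half turn about z gives the same grasp; the last joint's range is limited). The gripper opens to 85 mm and grips with 20 to 120 N. Pads are 22 mm wide; open, the fingers measure 114 mm over their backs; the gripper's body (76 mm by 85 mm) begins 54 mm behind the grasp point. The pads swing forward as they close: fully open they stand 13 mm farther back than shut.
Start: joints at [0.263, 0.501, -0.427, 1.55, 0.221, 1.138, -0.21], TCP at [0.65, 0, 0.405] pointing down, gripper open.
Joint ranges: [-2.88, 2.88], [-0.31, 2.03], [-1.54, 1.56], [0.2, 2.42], [-1.41, 4.55], [0.19, 2.02], [-2.57, 2.57]. Speed limits (rad/s): [2.57, 2.57, 3.14, 3.14, 3.14, 3.14, 3.14].

INTERFACE

Orientations are given as a rotation vector (axis times angle).
In Python, from bench import r gives the robot as it stands.
- The arm moves only by the shell command python3 -m crank 'ROWS' [FORCE]. ROWS is JSON, a list of rows, each a list of 7 numbers: the shift along the tool's x, y, z in mm, then the turn, a rotation vector about the tool's x, y, z in rad, then the finger opening in mm, from 0 to 85.4. A call has 1 to 5 rows; each row is the pose to reach, as a shift and turn from the pose commanded when the call began, along the tool's axes at that moment; what a row does not reach only later rows make up. A row lasts 1/12 s, in which the tool goes at most 41.7 mm and 7.16 degrees, less where a joint would pass 70% of its speed; a pose out of reach is approached as far as the arm can. A call with a gripper value outside its range is refused whole. The fingers move at their own pace and stop on an object; FORCE is the grip in N (left out, the last holds). Time passes only in rows, so rows that repeat a pose let the fingers close. It gives the time, the measured TCP pose, the force, the opening and the grip force at its end, in the units of the state.
- r.sense(): the state, without advancing time (a new reading comes with each control period).
- r.camera(name): name is "scene" or "side" or "wrist"; returns (picture, depth): 480x640x3 uint8, blue, green, red; 480x640 float32, m along the optical axis (not along the pixel's ray), 0 where there is no reading.
- r.calibration(name): a dict with "fov_y" (degrees; the focal length in pixels is half the picture's height over the tangent of half this angle, whatever the lens; pixels are square), "cx", "cy" (the principal point, pixels), "world_from_camera" (4x4, takes a point from camera to world coordinates); the wrist camera has in their place "mount" (4x4, takes a point from camera to tool coordinates, whose origin is the TCP and whose axes are the flange's). Camera axes: x right, y up, looking along -z (the intrinsics and any distortion apply to the point x, -y, -z); pixel columns grow to the right and rows downward; lengths in m; the calibration is good to about 2 mm. A picture is of the moment at which its call begins: read the wrist's pose just before it. calibration takes no time and is no camera call.
- r.sign_off(): hands the job in; it is judged then, once.
Trained networks look in the newest picture that a camera, given by its name, has taken for a name from the list of things; names that differ only in an ending like _2 or _b are one class to them, and where a whole thing is asked for, a point or a joint stands for the part that bears it (a point fixed in the world has none). Each returns a list of dicts, best first, with "p" (0 to 1); they miss things now and then, are a little off and sometimes report something else, mostly with a low value. They report only what shows in the picture. A call takes as long as a camera call. They do not tell look-alikes from the thing itself.
- r.search_frame(camera, target): "centre" ([x, y, z] in m, in world coordinates, good to about 4 mm: the middle of the surface that is visible of it).
The state is a dict: "clock": time; "joint_pos": joint angles; "qvel": joint speeds; "joint_torque": joint torques, N m; "position": TCP position; "eef_rot": TCP orientation; "force": force on the tool from outside, world axes, zero at the start; "ft_torque": the same for the moment, N m; "finger_gap": finger opening in m; "grip_force": force on a finger pad.
Only numpy, scipy, OpenCV 4.12 (cv2) and the standard library are available. Lean on these libraries where they do the work, as an engineer would, in place of code of your own. Each camera call takes 0.05 s, during which the arm holds its last target. There are 200 camera calls.

## Working session

There is one attempt and no reset: what is moved stays moved. The work goes in short steps, Python scripts to look and compute and a shell command to move; the robot and the scene stay as the last step left them, time stands still between calls to the robot, and variables do not carry over. Pictures are saved under pics/ and viewed, at most 10 in all, crops included, and the job is handed in when it is done.

```bash
ls; mkdir -p pics
python3 - <<'E'
from bench import r
import cv2,numpy as np
s=r.sense();print(s)
ims=[]
for c in("scene","side"):
    im,d=r.camera(c);ims.append(im);np.savez(f"pics/{c}.npz",im=im,d=d)
    k=r.calibration(c);print(c,k)
    for t in("chock","chock_grip","roller","bed","pegs","specimen_jar"):
        print(c,t,[(np.round(q["centre"],3).tolist(),round(q["p"],2)) for q in r.search_frame(c,t)[:3]])
    cv2.imwrite(f"pics/{c}.png",im)
E
```

```text
pics
{'clock': 0.0, 'joint_pos': array([ 0.26322276,  0.50187487, -0.42678822,  1.55146788,  0.22081367,
        1.13826975, -0.21033317]), 'qvel': array([-6.27400103e-04,  1.26020187e-03, -1.20358522e-03,  2.34502650e-05,
       -5.16852471e-04, -9.78381043e-04, -3.43865101e-04]), 'joint_torque': array([ 1.57038257e-04, -5.69523740e+01, -5.81651285e+00, -2.80938792e+01,
        1.07328620e-02,  1.20940185e-02,  1.30241034e-05]), 'position': array([ 6.49644111e-01, -7.29484391e-05,  4.03634357e-01]), 'eef_rot': array([-2.22042338e+00, -2.22043585e+00,  2.10384996e-03]), 'force': array([0.36815952, 0.04855862, 0.15881624]), 'ft_torque': array([ 0.03755944,  0.02172052, -0.01275428]), 'grip_force': 0.0, 'finger_gap': 0.08514278865126307}
scene {'fov_y': 43.35773012375426, 'cx': 323.9094208354627, 'cy': 240.64572402768965, 'world_from_camera': array([[-0.78899951,  0.25081022, -0.56086898, -0.20512529],
       [-0.61406976, -0.2922726 ,  0.73314054,  1.07700932],
       [ 0.01995251,  0.92286021,  0.38461791,  0.63516376],
       [ 0.        ,  0.        ,  0.        ,  1.        ]])}
s
[... 438 characters left out ...]
820776, 'world_from_camera': array([[ 0.92355828,  0.20789406, -0.32221138,  0.22266629],
       [-0.38303142,  0.53978395, -0.74961338, -0.81399514],
       [ 0.01808437,  0.81572872,  0.57815189,  0.73534282],
       [ 0.        ,  0.        ,  0.        ,  1.        ]])}
side chock [([0.515, -0.331, 0.014], 0.92), ([0.411, -0.239, 0.009], 0.67)]
side chock_grip [([0.52, -0.333, 0.017], 0.93), ([0.412, -0.235, 0.012], 0.91), ([0.632, -0.369, 0.022], 0.38)]
side roller [([0.555, 0.016, 0.083], 0.8), ([0.552, 0.203, 0.05], 0.66)]
side bed [([0.575, 0.027, 0.041], 0.93), ([0.631, -0.372, 0.022], 0.65)]
side pegs [([0.571, 0.029, 0.044], 0.8)]
side specimen_jar [([0.725, -0.144, 0.056], 0.73)]
```

View pics/scene.png

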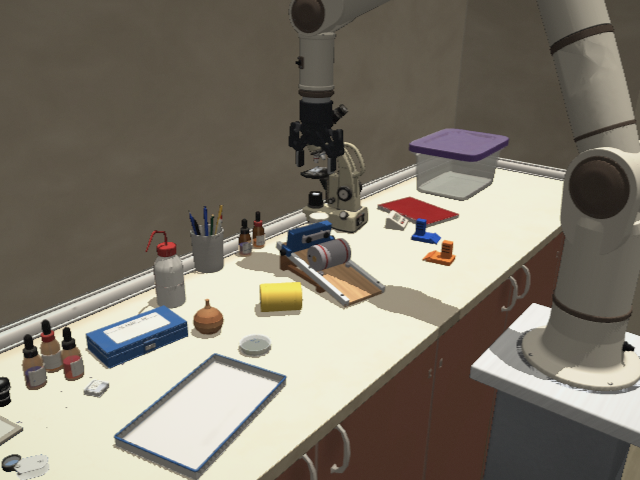

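View pics/side.png

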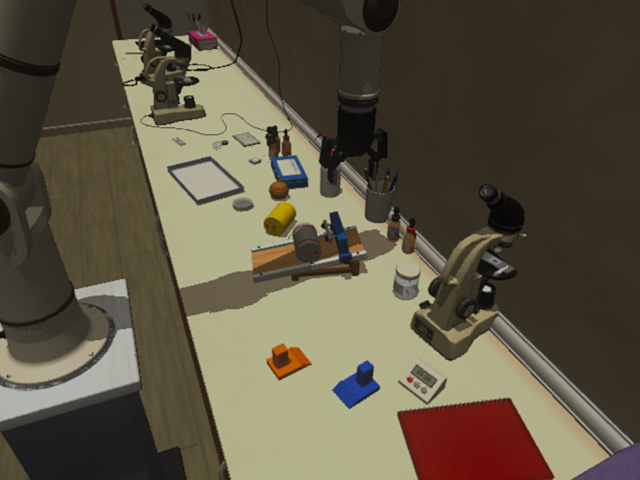

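Both views show the orange chock, at (440,253) in scene and (288,360) in side. Beside it is a blue look-alike. The plane holds the banded steel roller, with the yellow look-alike to its left. Next I'll get positions from depth and colour.

```bash
cat > h.py <<'E'
import numpy as np,cv2
from bench import r
from scipy.spatial.transform import Rotation as R
def cloud(c,im,d,T=None):
    k=r.calibration(c);f=240/np.tan(np.radians(k["fov_y"]/2))
    v,u=np.mgrid[:480,:640]
    P=np.stack([(u-k["cx"])/f*d,-(v-k["cy"])/f*d,-d],-1)
    T=k["world_from_camera"] if T is None else T
    return P@T[:3,:3].T+T[:3,3], d>0
def wrist():
    s=r.sense();im,d=r.camera("wrist");k=r.calibration("wrist")
    T=np.eye(4);T[:3,:3]=R.from_rotvec(s["eef_rot"]).as_matrix();T[:3,3]=s["position"]
    T=T@k["mount"];P,ok=cloud("wrist",im,d,T);return im,P,ok,T,k
def box(P,lo,hi): return np.all((P>lo)&(P<hi),-1)
E
python3 - <<'E'
from h import *
print(r.calibration("wrist"))
for c in("scene","side"):
    z=np.load(f"pics/{c}.npz");im,d=z["im"],z["d"];P,ok=cloud(c,im,d)
    H=cv2.cvtColor(im,cv2.COLOR_BGR2HSV)
    m=ok&(H[...,0]<16)&(H[...,1]>180)&(H[...,2]>90)&box(P,[.3,-.32,-.01],[.5,-.15,.09])
    p=P[m];print(c,"orange",m.sum(),p.min(0),p.max(0))
    q=p[p[:,2]<0.02];print(" low: ",cv2.minAreaRect((q[:,:2]*1000).astype(np.float32)))
    t=p[p[:,2]>0.03];print(" fin: ",cv2.minAreaRect((t[:,:2]*1000).astype(np.float32)),t.mean(0))
    w=ok&(H[...,0]>5)&(H[...,0]<22)&(H[...,1]>90)&box(P,[.35,-.1,.005],[.75,.2,.08])
    p=P[w]
    for _ in range(4):
        cc=p.mean(0);n=np.linalg.svd(p-cc,full_matrices=False)[2][2];n*=np.sign(n[2]);e=(p-cc)@n;p=p[abs(e)<.004]
    print(" wood",len(p),cc,n,"tilt",np.degrees(np.arccos(n[2])),"yaw",np.degrees(np.arctan2(-n[1],-n[0])),p.min(0),p.max(0),cv2.minAreaRect((p[:,:2]*1000).astype(np.float32)))
    print(" table z",np.median(P[ok&box(P,[.35,-.2,-.03],[.6,-.1,.03])][:,2]))
E
```

```text
{'fov_y': 64.87022287726859, 'cx': 315.60416114245396, 'cy': 239.09126919074887, 'mount': array([[ 7.60431297e-04,  9.55817764e-01,  2.93958880e-01,
         7.46491440e-02],
       [ 9.99999663e-01, -8.18235603e-04,  7.36602488e-05,
        -1.06271197e-04],
       [ 3.10933396e-04,  2.93958725e-01, -9.55818064e-01,
         3.11627696e-02],
       [ 0.00000000e+00,  0.00000000e+00,  0.00000000e+00,
         1.00000000e+00]])}
scene orange 258 [ 0.38110327 -0.25199737  0.00045224] [ 0.44629688 -0.19539664  0.05425212]
 low:  ((415.9664611816406, -221.75587463378906), (64.8634033203125, 50.36735534667969), 10.197663307189941)
 fin:  ((399.4053649902344, -222.10462951660156), (22.627113342285156, 20.845809936523438), 17.965497970581055) [ 0.39682196 -0.22148206  0.04268473]
 wood 637 [0.48818622 0.06661802 0.02234208] [-0.08830643  0.11468372  0.98946936] tilt 8.322366159825911 yaw -52.40374073303478 [0.43010356 0.01172657 0.00939741] [0.55252288 0.12818403 0.03679818] ((493.8731994628906, 69.42160034179688), (108.38226318359375, 125.09036254882812), 84.505615234375)
 table z 6.771380951553496e-05
side orange 669 [ 0.38261146 -0.25661681  0.00440889] [ 0.45895839 -0.1986388   0.05898211]
 low:  ((420.92138671875, -227.56399536132812), (71.18624114990234, 50.33787536621094), 10.699898719787598)
 fin:  ((404.202392578125, -230.49620056152344), (26.46662139892578, 19.274497985839844), 9.249613761901855) [ 0.40358091 -0.23177803  0.05487083]
 wood 587 [0.54361776 0.06834963 0.03365064] [-0.18147862 -0.08417695  0.97978556] tilt 11.539919122960582 yaw 24.88373163162895 [0.43312423 0.00212512 0.01298932] [0.70608151 0.11029384 0.06376902] ((567.0979614257812, 43.71263122558594), (95.91019439697266, 268.1343994140625), 80.66255187988281)
 table z 0.0016190877091235567
```

```bash
python3 -m crank '[[-226,-248,40,0,0,1.38,85],[-226,-248,40,0,0,1.38,85],[-226,-248,40,0,0,1.38,85],[-226,-248,40,0,0,1.38,85],[-226,-248,40,0,0,1.38,85]]' 30
cat >> h.py <<'E'
def rel(pos,rot):
    """shift mm + rotvec in present tool axes to reach TCP pos / Rotation rot"""
    s=r.sense();A=R.from_rotvec(s["eef_rot"])
    return np.round(A.inv().apply(np.array(pos)-s["position"])*1000,1),np.round((A.inv()*rot).as_rotvec(),3)
def down(yaw,pitch=0):
    """tool x along heading yaw (deg), tilted up by pitch; z into the surface"""
    return R.from_euler("ZY",[yaw,-pitch],degrees=True)*R.from_euler("x",180,degrees=True)
E
python3 -c "
from h import *
print(rel([.402,-.226,.36],down(10.5)))"
```

```text
clock: 1.12
position: [0.4955, -0.1404, 0.38]
eef_rot: [2.801, 1.422, 0.001]
force: [0.2, -1.0, -0.6]
finger_gap: 0.085
grip_force: 0.0
(array([-124.3,  -25. ,   20. ]), array([ 0.   , -0.   ,  0.756]))
```

```bash
python3 -m crank '[[-124,-25,20,0,0,0.756,85],[-124,-25,20,0,0,0.756,85],[-124,-25,20,0,0,0.756,85],[-124,-25,20,0,0,0.756,85],[-124,-25,20,0,0,0.756,85]]'
python3 -m crank '[[0,0,0,0,0,0.13,85],[0,0,0,0,0,0.13,85],[0,0,0,0,0,0.13,85]]'
python3 - <<'E'
from h import *
print(r.sense()["joint_pos"].round(2),rel([.402,-.226,.36],down(10.5)))
im,P,ok,T,k=wrist();cv2.imwrite("pics/w1.png",im)
H=cv2.cvtColor(im,cv2.COLOR_BGR2HSV)
m=ok&(H[...,0]<16)&(H[...,1]>170)&(H[...,2]>70)&box(P,[.3,-.32,-.01],[.5,-.15,.09]);p=P[m]
print(m.sum(),p.min(0),p.max(0))
q=p[p[:,2]<.02];t=p[p[:,2]>.048]
for a in(p,q,t):print(cv2.minAreaRect((a[:,:2]*1000).astype(np.float32)),a.mean(0))
print([(x["centre"],x["p"]) for x in r.search_frame("wrist","chock_grip")])
E
```

```text
clock: 1.53
position: [0.4016, -0.2277, 0.3598]
eef_rot: [3.104, 0.482, -0.002]
force: [0.9, -0.0, -0.3]
finger_gap: 0.0851
grip_force: 0.0
clock: 1.78
position: [0.4044, -0.2251, 0.3602]
eef_rot: [3.127, 0.305, 0.001]
force: [-0.7, -0.7, -0.5]
finger_gap: 0.0849
grip_force: 0.0
[ 0.55  0.2  -0.12  2.06  0.03  0.89 -0.95] (array([-2.5,  0.4,  0.2]), array([ 0.   , -0.   ,  0.011]))
2189 [ 0.38129837 -0.25608783  0.00086531] [ 0.45877235 -0.1962308   0.05607597]
((420.16119384765625, -226.2006378173828), (70.84796142578125, 49.30820846557617), 11.156625747680664) [ 0.43408358 -0.22290491  0.01469893]
((420.16119384765625, -226.2006378173828), (70.84796142578125, 49.30820846557617), 11.156625747680664) [ 0.43798523 -0.2220774   0.00957174]
((402.4450378417969, -229.87042236328125), (23.834768295288086, 19.153596878051758), 10.944122314453125) [ 0.40422743 -0.22923709  0.05393308]
[([0.5155, -0.3216, 0.0121], 0.93), ([0.4193, -0.2248, 0.0132], 0.79), ([0.4776, 0.015, 0.0262], 0.3)]
```

View pics/w1.png

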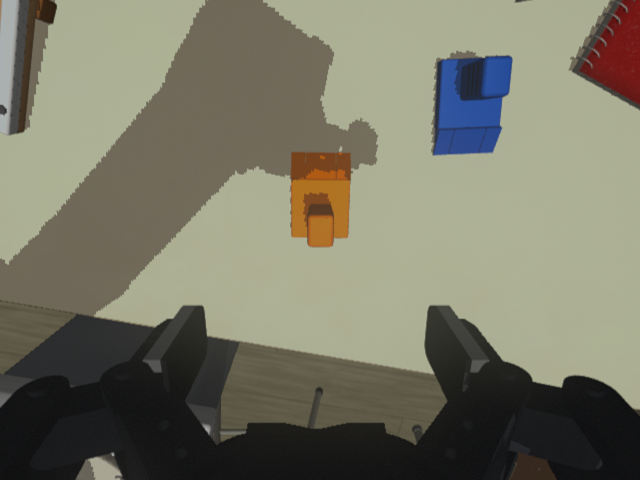

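Wrist view: the chock is at (320,200) with its nose pointing up in the picture, which is +x, and its fin at (320,228). The depth fit agrees: fin (0.402, -0.230), yaw 11°. Descending.

```bash
python3 -c "
from h import *
print(rel([.402,-.2297,.191],down(11.1)))"
```

```text
(array([ -3.4,   4.1, 169.1]), array([ 0.   , -0.   ,  0.001]))
```

```bash
python3 -m crank '[[-3,4,40,0,0,0,85],[-3,4,80,0,0,0,85],[-3,4,120,0,0,0,85],[-3,4,150,0,0,0,85],[-3,4,168,0,0,0,85]]'
python3 -m crank '[[0,0,0,0,0,0,60],[0,0,0,0,0,0,20],[0,0,0,0,0,0,15],[0,0,0,0,0,0,12],[0,0,0,0,0,0,12]]' 50
python3 -m crank '[[0,0,0,0,0,0,12],[0,0,0,0,0,0,12],[0,0,0,0,0,0,12]]' 50
```

```text
clock: 2.3
position: [0.401, -0.2288, 0.1889]
eef_rot: [-3.124, -0.304, 0.005]
force: [-0.4, 0.3, 0.0]
finger_gap: 0.0853
grip_force: 0.0
clock: 2.72
position: [0.4029, -0.2302, 0.1936]
eef_rot: [3.126, 0.3, 0.004]
force: [1.2, -0.5, -0.0]
finger_gap: 0.025
grip_force: 0.0
clock: 2.97
position: [0.4029, -0.2301, 0.1936]
eef_rot: [3.126, 0.299, 0.004]
force: [-1.3, 0.5, 7.7]
finger_gap: 0.0193
grip_force: 50.2
```

```bash
python3 -m crank '[[0,0,-8,0,0,0,12],[0,0,-40,0,0,0,12],[0,0,-80,0,0,0,12],[0,0,-120,0,0,0,12],[0,0,-160,0,0,0,12]]'
python3 -m crank '[[0,0,-50,0,0,0,12],[0,0,-50,0,0,0,12],[0,0,-50,0,0,0,12]]'
python3 -c "
from h import *
print(rel([.48,.05,.40],down(-9)))"
```

```text
clock: 3.38
position: [0.4012, -0.2293, 0.354]
eef_rot: [-3.127, -0.3, 0.001]
force: [0.7, -0.6, -3.7]
finger_gap: 0.0198
grip_force: 49.6
clock: 3.63
position: [0.4028, -0.2302, 0.406]
eef_rot: [3.123, 0.299, 0.01]
force: [0.3, 0.4, -4.2]
finger_gap: 0.0194
grip_force: 49.9
(array([ 128.8, -260.5,    5.4]), array([ 0.004, -0.007,  0.348]))
```

```bash
python3 -m crank '[[129,-260,5,0,0,0.35,12],[129,-260,5,0,0,0.35,12],[129,-260,5,0,0,0.35,12],[129,-260,5,0,0,0.35,12],[129,-260,5,0,0,0.35,12]]'
python3 -c "
from h import *
print(rel([.48,.05,.40],down(-9)))"
```

```text
clock: 4.05
position: [0.4513, -0.0475, 0.3966]
eef_rot: [-3.131, 0.256, 0.006]
force: [1.2, -0.4, -3.1]
finger_gap: 0.0197
grip_force: 49.9
(array([  12.5, -100.8,   -3.5]), array([ 0.   ,  0.004, -0.006]))
```

```bash
python3 -m crank '[[12,-100,-3,0,0,0,12],[12,-100,-3,0,0,0,12],[12,-100,-3,0,0,0,12],[12,-100,-3,0,0,0,12],[12,-100,-3,0,0,0,12]]'
python3 - <<'E'
from h import *
im,P,ok,T,k=wrist();cv2.imwrite("pics/w2.png",im);np.savez("pics/w2.npz",im=im,P=P,ok=ok,T=T)
for c in("wrist",):
  for t in ("roller","pegs","bed","buffer_zone"):
    print(t,[(np.round(x["centre"],4),x["p"]) for x in r.search_frame(c,t)])
E
```

```text
clock: 4.47
position: [0.4792, 0.0492, 0.3995]
eef_rot: [3.132, -0.244, -0.007]
force: [0.1, -1.4, -3.1]
finger_gap: 0.0193
grip_force: 50.1
roller [(array([0.5679, 0.0534, 0.0979]), 0.97), (array([0.5614, 0.2176, 0.0545]), 0.95), (array([0.6009, 0.0491, 0.0405]), 0.6)]
pegs [(array([0.6032, 0.0476, 0.0443]), 0.7)]
bed [(array([0.6041, 0.0457, 0.0416]), 0.65)]
buffer_zone [(array([0.602 , 0.0481, 0.0481]), 0.77), (array([0.4999, 0.0457, 0.218 ]), 0.41), (array([0.5638, 0.0527, 0.0951]), 0.26)]
```

View pics/w2.png

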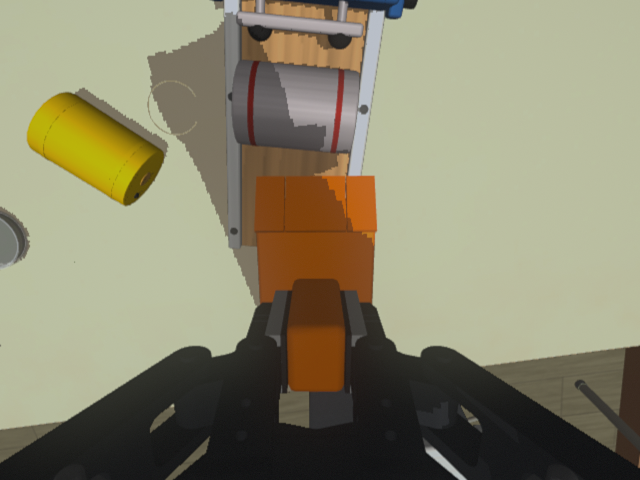

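Wrist view: the roller is at (295,105), the rails at columns 233 and about 365, and the buffer buttons at (260,33) and (340,40). The chock in hand is straight, with its nose edge at row 177. Now I'll fit the bed frame.

Run:
```python
from h import *
z=np.load("pics/w2.npz");im,P,ok=z["im"],z["P"],z["ok"]
H=cv2.cvtColor(im,cv2.COLOR_BGR2HSV)
v,u=np.mgrid[:480,:640]
reg=ok&(v<250)&(u>215)&(u<395)&(P[...,2]<.15)&(P[...,2]>.006)
w=reg&(H[...,0]>5)&(H[...,0]<22)&(H[...,1]>90)&(P[...,2]<.075);p=P[w]
for _ in range(4):
    cc=p.mean(0);n=np.linalg.svd(p-cc,full_matrices=False)[2][2];n*=np.sign(n[2]);p=p[abs((p-cc)@n)<.003]
print("wood",len(p),cc,n,np.degrees(np.arccos(n[2])),np.degrees(np.arctan2(-n[1],-n[0])))
h=(P-cc)@n
g=reg&(H[...,1]<70)&(h>.005)&(h<.012)
for nm,s in(("L",u<245),("R",u>345)):
    q=P[g&s];l=cv2.fitLine((q[:,:2]*1000).astype(np.float32),cv2.DIST_HUBER,0,.01,.01).ravel()
    print(nm,len(q),np.degrees(np.arctan(l[1]/l[0])),l,np.ptp(q,0),q.min(0),q.max(0),h[g&s].mean())
# roller: points above
b=reg&(h>.035)&(h<.066)&(v>55)&(v<160)&(P[...,0]<.62);q=P[b]
print("roller",len(q),q.mean(0),h[b].max(),cv2.minAreaRect((q[:,:2]*1000).astype(np.float32)))
# bands
red=reg&((H[...,0]>170)|(H[...,0]<5))&(H[...,1]>120)&(h>.04);
for s in(u<295,u>295):print("band",P[red&s].mean(0))
red=(im[...,2]<60)&reg&(v<60);print("buttons",P[red].mean(0) if red.any() else 0)
# chock in hand
o=ok&(H[...,0]<16)&(H[...,1]>170)&(H[...,2]>60)&box(P,[.4,-.05,.17],[.6,.15,.3]);q=P[o]
s=r.sense();t=R.from_rotvec(s["eef_rot"]).inv().apply(q-s["position"])*1000
print("chock tool",t.min(0),t.max(0),cv2.minAreaRect(t[t[:,2]>173,:2].astype(np.float32)))
nz=t[t[:,0]>40];print(np.percentile(nz[:,0],[50,99]),np.percentile(nz[:,2],[1,50,99]), len(nz))
for a in(40,45,50):
    e=t[(abs(t[:,0]-a)<2)];print(a,e[:,2].mean(),e[:,1].min(),e[:,1].max())
```

```text
wood 8629 [0.5695658  0.05347048 0.03740824] [-0.16776408  0.04235427  0.98491691] 9.963917439000834 -14.168998187065034
L 2992 -13.626651 [ 9.7185153e-01 -2.3559421e-01  5.5853302e+02  1.0654033e+02] [0.19778145 0.06053449 0.04096695] [0.44821786 0.07852566 0.01915239] [0.64599931 0.13906015 0.06011935] 0.007837206338393727
R 2431 -14.036566 [ 9.7014111e-01 -2.4254109e-01  5.6833655e+02 -5.6157770e+00] [0.12054279 0.04653796 0.02801013] [ 0.50236348 -0.03009632  0.03322625] [0.62290627 0.01644164 0.06123638] 0.00785783560452174
roller 10211 [0.56414802 0.05006386 0.09165203] 0.06246310547654251 ((563.50537109375, 50.10370635986328), (86.02287292480469, 58.601173400878906), 76.10284423828125)
band [0.57133226 0.07894068 0.09257519]
band [0.55648466 0.02085165 0.09258967]
buttons [0.61402882 0.01637692 0.09311933]
chock tool [-15.32420466 -27.83049338 138.60755026] [ 52.23551036  22.41505458 194.60877333] ((24.97108268737793, -2.4382495880126953), (50.087242126464844, 54.3548698425293), 89.0071029663086)
[45.86320566 51.93859217] [185.09388904 189.50398768 193.87049623] 3716
40 185.7939943743265 -27.540839819766614 22.327076987786032
45 188.9366609593519 -27.80062787165752 22.024076261328172
50 192.0710247682386 -27.83049338262536 22.182439773630225
```

```bash
cat >> h.py <<'E'
YAW=-13.85; BR=R.from_euler("ZY",[YAW,-10],degrees=True); BO=np.array([.5686,.0491,.0377]); TR=down(YAW,10)
OX,OZ=.0185,.194   # chock origin in tool: x ahead, z ahead
def tcp(x,z,y=0): return BO+BR.apply([x-OX,y,z+OZ])
def chock():
    s=r.sense();p=BR.inv().apply(s["position"]-BO)
    f=BR.inv().apply(s["force"])
    return "chock mm",np.round((p+[OX,0,-OZ])*1000,1),"F bed",np.round(f,1),"rot err",np.round((R.from_rotvec(s["eef_rot"])*TR.inv()).as_rotvec(),3),"t",round(s["clock"],2)
E
python3 -c "
from h import *
print(chock());print(rel(tcp(-.075,.030),TR),tcp(-.075,.03))"
```

```text
('chock mm', array([ -2.7, -23.8, 178.8]), 'F bed', array([-0.2,  0.7, -3. ]), 'rot err', array([0.034, 0.172, 0.08 ]), 't', 4.72)
(array([-43.1, -27.5, 159.1]), array([-0.006,  0.176,  0.08 ])) [0.44143133 0.08045332 0.24206083]
```

```bash
python3 -m crank '[[-22,-14,15,0,0.09,0.04,12],[-43,-27,40,0,0.176,0.08,12],[-43,-27,80,0,0.176,0.08,12],[-43,-27,120,0,0.176,0.08,12],[-43,-27,145,0,0.176,0.08,12]]'
python3 -m crank '[[0,0,0,0,0,0,12],[0,0,0,0,0,0,12],[0,0,0,0,0,0,12]]'
python3 - <<'E'
from h import *
print(chock());print(rel(tcp(-.075,.010),TR))
im,P,ok,T,k=wrist();cv2.imwrite("pics/w3.png",im)
cv2.imwrite("pics/side2.png",cv2.resize(r.camera("side")[0][180:320,220:400],None,fx=4,fy=4))
print(chock())
E
```

```text
clock: 5.13
position: [0.4402, 0.0805, 0.2544]
eef_rot: [3.092, -0.373, 0.27]
force: [0.2, -0.9, -3.7]
finger_gap: 0.0199
grip_force: 50.0
clock: 5.38
position: [0.4431, 0.0813, 0.2582]
eef_rot: [3.093, -0.374, 0.277]
force: [0.5, -0.1, -2.3]
finger_gap: 0.0192
grip_force: 49.9
('chock mm', array([-70.8,   1.3,  45.6]), 'F bed', array([ 0.1,  0.1, -2.3]), 'rot err', array([ 0.007, -0.005,  0.002]), 't', 5.38)
(array([-4.3,  1.6, 35.6]), array([-0.008, -0.003,  0.001]))
('chock mm', array([-70.4,   1.5,  46.3]), 'F bed', array([-0.3,  0.1, -2.7]), 'rot err', array([ 0.007, -0.007,  0.002]), 't', 5.48)
```

View pics/side2.png

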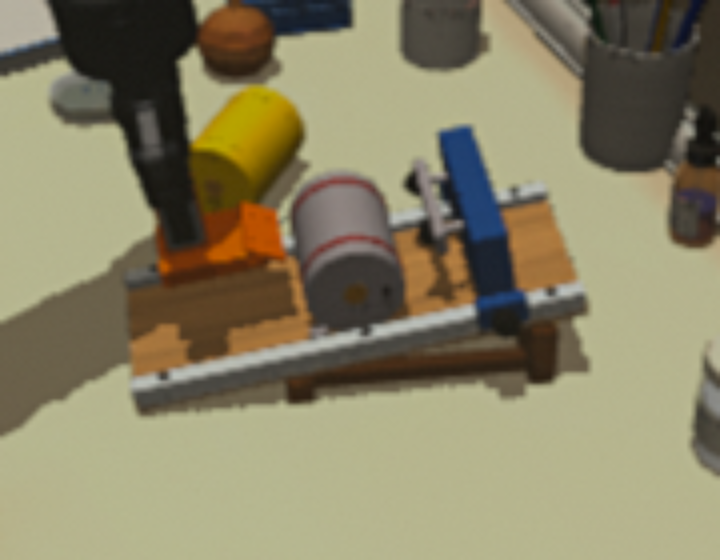

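View pics/w3.png

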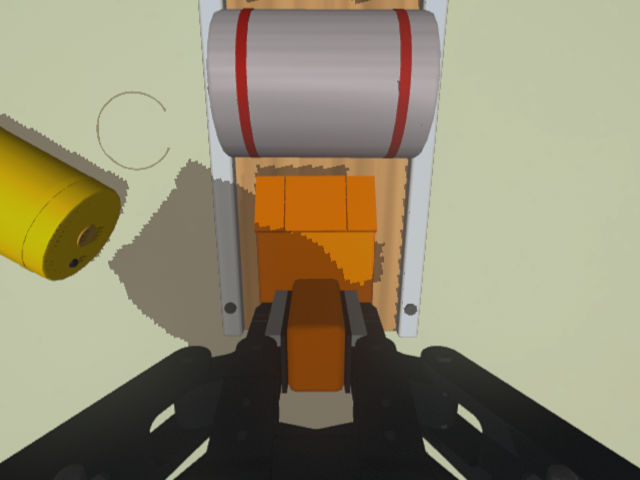

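The chock is aligned and centred: nose at row 177, rails symmetric, and the roller's low edge at row 157. Descending.

```bash
python3 -m crank '[[-2,1,10,0,0,0,12],[-4,1,20,0,0,0,12],[-4,1,28,0,0,0,12],[-4,1,33,0,0,0,12],[-4,1,35,0,0,0,12]]'
python3 -m crank '[[0,0,1,0,0,0,12],[0,0,2,0,0,0,12],[0,0,3,0,0,0,12],[0,0,4,0,0,0,12],[0,0,4,0,0,0,12]]'
python3 -c "
from h import *
print(chock())"
```

```text
clock: 5.9
position: [0.4436, 0.0802, 0.2204]
eef_rot: [3.093, -0.372, 0.271]
force: [-0.9, -0.0, -3.6]
finger_gap: 0.0193
grip_force: 50.2
clock: 6.32
position: [0.4448, 0.0802, 0.2177]
eef_rot: [3.093, -0.372, 0.274]
force: [-1.1, -0.6, -2.8]
finger_gap: 0.0197
grip_force: 50.2
('chock mm', array([-76. ,   0.5,   5.5]), 'F bed', array([-1.4, -0.9, -2.6]), 'rot err', array([ 0.007, -0.003,  0.003]), 't', 6.32)
```

```bash
python3 -m crank '[[0,0,1,0,0,0,12],[0,0,2,0,0,0,12],[0,0,3,0,0,0,12],[0,0,4,0,0,0,12],[0,0,4,0,0,0,12]]'
python3 -c "
from h import *
print(chock())"
```

```text
clock: 6.73
position: [0.4453, 0.08, 0.2136]
eef_rot: [3.093, -0.372, 0.274]
force: [-0.8, -0.9, -3.4]
finger_gap: 0.0195
grip_force: 50.2
('chock mm', array([-76.1,   0.5,   1.3]), 'F bed', array([-1.2, -1.1, -3.2]), 'rot err', array([ 0.006, -0.003,  0.003]), 't', 6.73)
```

```bash
python3 -m crank '[[0,0,0.7,0,0,0,12],[0,0,1.4,0,0,0,12],[0,0,2,0,0,0,12],[0,0,2,0,0,0,12]]'
python3 -c "
from h import *
print(chock())"
```

```text
clock: 7.07
position: [0.4456, 0.0801, 0.212]
eef_rot: [3.093, -0.372, 0.274]
force: [-1.5, 0.9, 1.9]
finger_gap: 0.0192
grip_force: 50.7
('chock mm', array([-76.1,   0.6,  -0.3]), 'F bed', array([-1.3,  0.5,  2.2]), 'rot err', array([ 0.006, -0.003,  0.003]), 't', 7.07)
```

```bash
python3 -m crank '[[3,0,0,0,0,0,12],[6,0,0,0,0,0,12],[9,0,0,0,0,0,12],[12,0,0,0,0,0,12],[15,0,0,0,0,0,12]]'
python3 -c "
from h import *
print(chock())"
```

```text
clock: 7.48
position: [0.4589, 0.077, 0.2144]
eef_rot: [3.093, -0.371, 0.271]
force: [-7.4, 2.6, 7.1]
finger_gap: 0.0195
grip_force: 51.6
('chock mm', array([-62.2,   0.9,  -0.3]), 'F bed', array([-6.5,  0.7,  8.3]), 'rot err', array([ 0.006, -0.001,  0.004]), 't', 7.48)
```

```bash
python3 -m crank '[[2,0,-1,0,0,0,12],[4,0,-1.5,0,0,0,12],[6,0,-1.5,0,0,0,12],[8,0,-1.7,0,0,0,12],[10,0,-1.7,0,0,0,12]]'
python3 -c "
from h import *
print(chock())"
```

```text
clock: 7.9
position: [0.4696, 0.0739, 0.2178]
eef_rot: [3.093, -0.373, 0.274]
force: [0.2, -1.0, -3.1]
finger_gap: 0.0189
grip_force: 50.0
('chock mm', array([-50.8,   0.4,   1.1]), 'F bed', array([-0.1, -0.9, -3.1]), 'rot err', array([ 0.006, -0.003,  0.003]), 't', 7.9)
```

```bash
python3 -m crank '[[0,0,0.6,0,0,0,12],[1,0,1.1,0,0,0,12],[2,0,1.1,0,0,0,12],[2,0,1.1,0,0,0,12]]'
python3 -c "
from h import *
print(chock())"
```

```text
clock: 8.23
position: [0.4715, 0.0736, 0.2171]
eef_rot: [3.093, -0.372, 0.274]
force: [0.7, 0.2, -3.4]
finger_gap: 0.0194
grip_force: 50.0
('chock mm', array([-48.9,   0.6,   0. ]), 'F bed', array([ 0. ,  0.4, -3.4]), 'rot err', array([ 0.007, -0.003,  0.003]), 't', 8.23)
```

```bash
python3 -m crank '[[0,0,0.4,0,0,0,12],[0,0,0.8,0,0,0,12],[0,0,0.8,0,0,0,12]]'
python3 -c "
from h import *
print(chock())"
```

```text
clock: 8.48
position: [0.4715, 0.0737, 0.2167]
eef_rot: [3.093, -0.372, 0.274]
force: [-2.4, -0.7, 4.5]
finger_gap: 0.0192
grip_force: 50.9
('chock mm', array([-49.1,   0.7,  -0.3]), 'F bed', array([-1.4, -1.3,  4.8]), 'rot err', array([ 0.006, -0.003,  0.003]), 't', 8.48)
```

```bash
python3 -m crank '[[1,0,-0.1,0,0,0,12],[2,0,-0.1,0,0,0,12],[3,0,-0.2,0,0,0,12],[4,0,-0.2,0,0,0,12]]'
python3 -c "
from h import *
print(chock())"
```

```text
clock: 8.82
position: [0.474, 0.0733, 0.2172]
eef_rot: [3.093, -0.371, 0.27]
force: [-9.7, 3.4, 8.5]
finger_gap: 0.0196
grip_force: 51.8
('chock mm', array([-46.5,   0.9,  -0.3]), 'F bed', array([-8.6,  1. , 10.2]), 'rot err', array([ 0.006, -0.   ,  0.004]), 't', 8.82)
```

```bash
python3 -m crank '[[0.5,0,-0.4,0,0,0,12],[1.5,0,-0.5,0,0,0,12],[2.5,0,-0.5,0,0,0,12],[3.5,0,-0.6,0,0,0,12]]'
python3 -c "
from h import *
print(chock())"
```

```text
clock: 9.15
position: [0.4771, 0.0724, 0.2179]
eef_rot: [3.093, -0.371, 0.269]
force: [-3.9, 1.3, 1.0]
finger_gap: 0.0197
grip_force: 50.7
('chock mm', array([-43.2,   0.7,  -0.2]), 'F bed', array([-3.9,  0.3,  1.7]), 'rot err', array([0.006, 0.   , 0.004]), 't', 9.15)
```

```bash
python3 -m crank '[[1,0,0,0,0,0,12],[2,0,0,0,0,0,12],[3,0,-0.1,0,0,0,12],[4,0,-0.1,0,0,0,12],[5,0,-0.1,0,0,0,12]]'
python3 -c "
from h import *
print(chock())"
```

```text
clock: 9.57
position: [0.4826, 0.0708, 0.2189]
eef_rot: [3.093, -0.371, 0.271]
force: [-2.9, 0.0, -3.5]
finger_gap: 0.0192
grip_force: 50.1
('chock mm', array([-37.3,   0.5,  -0.2]), 'F bed', array([-3.4, -0.6, -2.9]), 'rot err', array([ 0.006, -0.001,  0.003]), 't', 9.57)
```

```bash
python3 -m crank '[[0.7,0,0.3,0,0,0,12],[1.4,0,0.3,0,0,0,12],[2.1,0,0.3,0,0,0,12],[2.8,0,0.3,0,0,0,12],[3.5,0,0.3,0,0,0,12]]'
python3 -c "
from h import *
print(chock())"
```

```text
clock: 9.98
position: [0.4864, 0.0699, 0.2195]
eef_rot: [3.093, -0.372, 0.272]
force: [-4.6, 1.2, -0.8]
finger_gap: 0.0195
grip_force: 50.4
('chock mm', array([-33.4,   0.5,  -0.2]), 'F bed', array([-4.8,  0. ,  0. ]), 'rot err', array([ 0.006, -0.002,  0.003]), 't', 9.98)
```

```bash
python3 -m crank '[[0.7,0,0.1,0,0,0,12],[1.4,0,0.1,0,0,0,12],[2.1,0,0.1,0,0,0,12],[2.8,0,0.1,0,0,0,12],[3.5,0,0.1,0,0,0,12]]'
python3 -c "
from h import *
print(chock())"
```

```text
clock: 10.4
position: [0.4899, 0.0691, 0.2201]
eef_rot: [3.093, -0.372, 0.273]
force: [-5.1, 2.0, 0.8]
finger_gap: 0.0193
grip_force: 50.7
('chock mm', array([-29.8,   0.6,  -0.2]), 'F bed', array([-5.2,  0.7,  1.7]), 'rot err', array([ 0.006, -0.002,  0.003]), 't', 10.4)
```

```bash
python3 -m crank '[[0.7,0,0,0,0,0,12],[1.4,0,0,0,0,0,12],[2.1,0,0,0,0,0,12],[2.8,0,0,0,0,0,12],[3.5,0,0,0,0,0,12]]'
python3 -c "
from h import *
print(chock())"
```

```text
clock: 10.82
position: [0.4917, 0.0689, 0.2205]
eef_rot: [3.093, -0.371, 0.268]
force: [-12.5, 4.5, 8.0]
finger_gap: 0.0192
grip_force: 51.8
('chock mm', array([-28. ,   0.8,  -0.2]), 'F bed', array([-11.6,   1.3,  10.2]), 'rot err', array([0.006, 0.001, 0.003]), 't', 10.82)
```

```bash
python3 -m crank '[[0,0,-0.4,0,0,0,12],[0,0,-0.4,0,0,0,12],[0,0,-0.4,0,0,0,12]]'
python3 -c "
from h import *
print(chock())"
```

```text
clock: 11.07
position: [0.4921, 0.0686, 0.2206]
eef_rot: [3.093, -0.371, 0.269]
force: [-8.3, 3.5, 0.5]
finger_gap: 0.0192
grip_force: 50.7
('chock mm', array([-27.5,   0.6,  -0.2]), 'F bed', array([-8.7,  1.4,  2. ]), 'rot err', array([0.006, 0.   , 0.003]), 't', 11.07)
```

```bash
python3 -m crank '[[0.3,0,0,0,0,0,12],[0.6,0,0,0,0,0,12],[0.9,0,-0.1,0,0,0,12],[0.9,0,-0.1,0,0,0,12]]'
python3 -c "
from h import *
print(chock())"
```

```text
clock: 11.4
position: [0.4923, 0.0686, 0.2207]
eef_rot: [3.093, -0.371, 0.267]
force: [-9.4, 3.0, 2.5]
finger_gap: 0.0194
grip_force: 51.0
('chock mm', array([-27.3,   0.7,  -0.1]), 'F bed', array([-9.2,  0.7,  4.2]), 'rot err', array([0.006, 0.002, 0.004]), 't', 11.4)
```

```bash
python3 -m crank '[[0.4,0,-0.1,0,0,0,12],[0.8,0,-0.1,0,0,0,12],[1.2,0,-0.2,0,0,0,12],[1.2,0,-0.2,0,0,0,12]]'
python3 -c "
from h import *
print(chock())"
```

```text
clock: 11.73
position: [0.4931, 0.0685, 0.2209]
eef_rot: [3.093, -0.37, 0.265]
force: [-10.2, 4.6, 1.4]
finger_gap: 0.0191
grip_force: 50.9
('chock mm', array([-26.5,   0.7,  -0.1]), 'F bed', array([-10.5,   2. ,   3.3]), 'rot err', array([0.006, 0.003, 0.004]), 't', 11.73)
```

```bash
python3 -m crank '[[0.4,0,-0.1,0,0,0,12],[0.8,0,-0.1,0,0,0,12],[1.2,0,-0.2,0,0,0,12],[1.2,0,-0.2,0,0,0,12]]'
python3 -c "
from h import *
print(chock())"
```

```text
clock: 12.07
position: [0.4937, 0.0683, 0.221]
eef_rot: [3.093, -0.37, 0.264]
force: [-10.8, 4.2, 2.5]
finger_gap: 0.0195
grip_force: 50.8
('chock mm', array([-25.8,   0.7,  -0.1]), 'F bed', array([-10.9,   1.5,   4.5]), 'rot err', array([0.006, 0.004, 0.004]), 't', 12.07)
```

```bash
python3 -m crank '[[0.5,0,-0.2,0,0,0,12],[1,0,-0.2,0,0,0,12],[1.5,0,-0.3,0,0,0,12],[1.5,0,-0.3,0,0,0,12],[1.5,0,-0.3,0,0,0,12]]'
python3 -c "
from h import *
print(chock())
im,d=r.camera('side');P,ok=cloud('side',im,d)
cv2.imwrite('pics/side3.png',cv2.resize(im[180:320,220:400],None,fx=4,fy=4))"
```

```text
clock: 12.48
position: [0.4945, 0.0681, 0.2212]
eef_rot: [3.093, -0.37, 0.261]
force: [-13.2, 4.8, 0.4]
finger_gap: 0.0192
grip_force: 50.9
('chock mm', array([-25. ,   0.7,  -0. ]), 'F bed', array([-13.7,   1.5,   2.8]), 'rot err', array([0.006, 0.005, 0.004]), 't', 12.48)
```

View pics/side3.png

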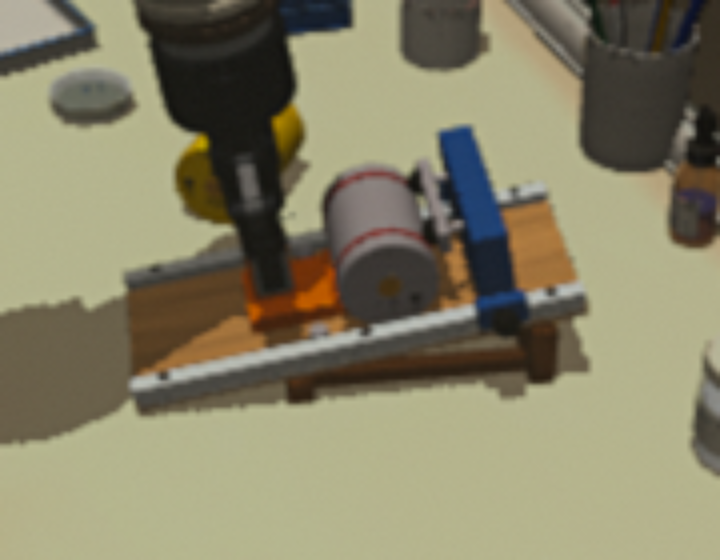

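The roller is on the buffer buttons at about (430,185), with a 13.7 N push along the slope. I'll hold briefly, then let go.

```bash
python3 -m crank '[[0.2,0,0,0,0,0,12],[0.2,0,0,0,0,0,12],[0.2,0,0,0,0,0,12],[0.2,0,0,0,0,0,12]]'
python3 -c "
from h import *
print(chock())"
python3 -m crank '[[0,0,0,0,0,0,25],[0,0,0,0,0,0,40],[0,0,0,0,0,0,50],[0,0,0,0,0,0,50],[0,0,0,0,0,0,50]]'
python3 -c "
from h import *
print(chock())"
```

```text
clock: 12.87
position: [0.4946, 0.0681, 0.2212]
eef_rot: [3.093, -0.37, 0.261]
force: [-14.2, 4.3, 1.4]
finger_gap: 0.0194
grip_force: 50.9
('chock mm', array([-24.9,   0.7,   0. ]), 'F bed', array([-14.4,   0.8,   4. ]), 'rot err', array([0.006, 0.005, 0.004]), 't', 12.87)
clock: 13.28
position: [0.499, 0.0669, 0.2235]
eef_rot: [3.093, -0.373, 0.277]
force: [-0.4, -0.8, 0.0]
finger_gap: 0.0502
grip_force: 0.0
('chock mm', array([-20. ,   0.6,   1.4]), 'F bed', array([-0.2, -0.9,  0. ]), 'rot err', array([ 0.007, -0.005,  0.002]), 't', 13.28)
```

```bash
python3 -m crank '[[-5,0,-5,0,0,0,50],[-5,0,-30,0,0,0,50],[-5,0,-65,0,0,0,50],[-5,0,-105,0,0,0,50],[-15,0,-140,0,0,0,50]]'
python3 -m crank '[[-20,0,-30,0,0,0,50],[-20,0,-30,0,0,0,50],[-20,0,-30,0,0,0,50]]'
python3 - <<'E'
from h import *
im,P,ok,T,k=wrist();cv2.imwrite("pics/w4.png",im)
H=cv2.cvtColor(im,cv2.COLOR_BGR2HSV);B=BR.inv().apply((P-BO).reshape(-1,3)).reshape(P.shape)*1000
o=ok&(H[...,0]<16)&(H[...,1]>170)&(H[...,2]>60)&box(B,[-120,-45,3],[20,45,70])
q=B[o];print("chock",q.min(0),q.max(0),cv2.minAreaRect(q[q[:,2]<18,:2].astype(np.float32)))
b=ok&box(B,[-30,-46,35],[80,46,66])&(H[...,1]<60);q=B[b]
top=q[q[:,2]>58];print("roller",top.mean(0),np.percentile(q,[1,99],axis=0))
t=B[o&(B[...,2]>48)];print("fin top",t.mean(0),t.min(0),t.max(0),np.polyfit(t[:,0],t[:,2],1))
E
```

```text
clock: 13.7
position: [0.4602, 0.0755, 0.3606]
eef_rot: [3.094, -0.373, 0.277]
force: [0.8, -0.6, -0.2]
finger_gap: 0.0498
grip_force: 0.0
clock: 13.95
position: [0.4349, 0.0815, 0.3862]
eef_rot: [3.093, -0.371, 0.282]
force: [0.7, -0.8, 0.5]
finger_gap: 0.0503
grip_force: 0.0
chock [-64.92526642 -31.55461245   4.02216923] [19.68454491 30.90756396 61.10265213] ((-38.05497741699219, 1.4505119323730469), (53.55445098876953, 49.78697967529297), 0.23102740943431854)
roller [19.96595211 -1.14020323 59.09497018] [[ -8.21915755 -41.99929423  38.45892956]
 [ 66.94940403  41.42561513  60.42055365]]
fin top [-25.41746941   4.70537854  55.26520746] [-59.58358736 -31.55461245  48.01277637] [19.68454491 30.90756396 61.10265213] [ 0.07947313 57.2852134 ]
```

View pics/w4.png

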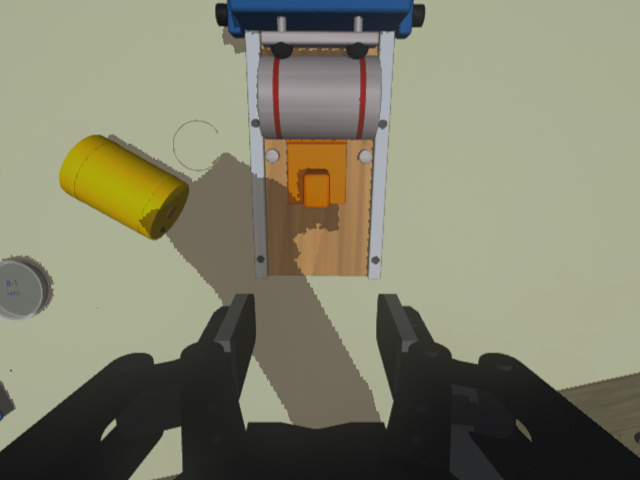

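Wrist view: the chock is straight at (317,172), and the roller at (320,95) sits against both buttons at (282,48) and (357,48). To check how firmly it is wedged, I'll compare the buffer bar's distance from the blue stop before and after the push.

Run:
```python
from h import *
z=np.load("pics/w2.npz");A=(z["im"],z["P"],z["ok"])
im,P,ok,T,k=wrist()
for im,P,ok in(A,(im,P,ok)):
    B=BR.inv().apply((P-BO).reshape(-1,3)).reshape(P.shape)*1000
    H=cv2.cvtColor(im,cv2.COLOR_BGR2HSV)
    blue=ok&(H[...,0]>100)&(H[...,0]<125)&(H[...,1]>130)&box(B,[20,-60,20],[150,60,75])
    bar=ok&(H[...,1]<60)&(im.max(-1)>90)&box(B,[45,-38,15],[90,38,55])
    f=lambda q:np.round([*np.percentile(q[:,0],[5,50,95]),np.median(q[:,2])],1) if len(q) else None
    print("blue",blue.sum(),f(B[blue]),"bar",bar.sum(),f(B[bar]))
    for lo in(-35,-20,5,20): # bar strips
        s=bar&(B[...,1]>lo)&(B[...,1]<lo+12);print("  ",f(B[s]))
    ro=ok&box(B,[-40,-40,57],[60,40,64])&(H[...,1]<60);print("roller top x",f(B[ro]))
```

```text
blue 141 [70.  70.8 72.1 60.3] bar 378 [57.  62.6 68.8 51.5]
   [59.4 64.6 69.4 51.2]
   [51.8 58.8 59.  54.5]
   [52.4 58.6 59.1 54.7]
   [58.1 62.4 66.1 51.3]
roller top x [-9.8  2.8 55.2 58.6]
blue 2940 [70.  71.6 75.5 60.6] bar 532 [45.2 60.1 69.  50.1]
   [47.1 64.9 69.6 51.4]
   [45.2 46.4 60.2 43.9]
   [45.2 46.4 60.1 43.4]
   [46.2 65.1 69.4 51. ]
roller top x [ 9.1 20.8 55.5 58.6]
```

Run:
```python
from h import *
z=np.load("pics/w2.npz");A=(z["im"],z["P"],z["ok"])
im,P,ok,T,k=wrist()
for im,P,ok in(A,(im,P,ok)):
    B=BR.inv().apply((P-BO).reshape(-1,3)).reshape(P.shape)*1000
    H=cv2.cvtColor(im,cv2.COLOR_BGR2HSV)
    m=ok&(abs(B[...,1])<12)&(B[...,2]>50)&(B[...,2]<60)&(B[...,0]>48)&(B[...,0]<68);q=B[m]
    print("bar",len(q),np.percentile(q[:,0],[2,25,50,75,98]).round(2),np.percentile(q[:,2],[5,50,95]).round(1))
    m=ok&(abs(B[...,1])<40)&(B[...,2]>56)&(B[...,0]>66)&(B[...,0]<85);q=B[m];print("stop front",len(q),np.percentile(q[:,0],[1,5,50]).round(2))
    rod=ok&(H[...,1]<60)&box(B,[60,-40,48],[69.5,40,54]);q=B[rod];print("rods",len(q),np.percentile(q[:,0],[1,5,95,99]).round(1))
    m=ok&(im.max(-1)<60)&(abs(abs(B[...,1])-25)<10)&(B[...,0]>40)&(B[...,0]<60)&(B[...,2]>25);q=B[m];print("button",len(q),q.mean(0).round(1),np.percentile(q[:,0],[2,98]).round(1))
    g=(ok&box(B,[-30,-35,45],[50,35,64]));q=B[g];c=np.linalg.lstsq(np.c_[2*q[:,[0,2]],np.ones(len(q))],(q[:,[0,2]]**2).sum(1),rcond=None)[0];print("roller fit",c[:2].round(2),np.sqrt(c[2]+c[0]**2+c[1]**2).round(2))
```

```text
bar 563 [51.12 53.   54.98 56.98 58.86] [54.8 56.4 57.8]
stop front 47 [69.88 69.92 70.19]
rods 271 [60.1 60.4 68.7 69.4]
button 523 [48.3  0.2 54.5] [44.3 51.8]
roller fit [ 8.26 32.8 ] 28.65
bar 532 [52.16 53.36 55.37 57.6  59.59] [53.  56.4 57.7]
stop front 1421 [69.77 69.96 71.92]
rods 249 [61.  61.6 69.1 69.4]
button 616 [49.3 -0.  53.9] [44.9 53. ]
roller fit [20.88 29.64] 30.17
```

Remaining buffer compression is only about 1 mm, which is marginal. I'll re-grip and push a little more firmly, using less down-force and correcting the pitch sag.

```bash
python3 -c "
from h import *
print(chock());print(rel(tcp(-.027,.001),TR))"
```

```text
('chock mm', array([-56.4,  -1.1, 170.1]), 'F bed', array([-0.2,  0.8, -0.6]), 'rot err', array([ 0.006, -0.002,  0.003]), 't', 14.1)
(array([2.940e+01, 1.000e-01, 1.691e+02]), array([-0.007, -0.   ,  0.001]))
```

```bash
python3 -m crank '[[15,0,35,0,0,0,60],[29,0,75,0,0,0,60],[29,0,115,0,0,0,60],[29,0,150,0,0,0,60],[29,0,166,0,0,0,60]]'
python3 -m crank '[[0,0,0,0,0,0,60],[0,0,0,0,0,0,60],[0,0,0,0,0,0,60]]'
python3 -c "
from h import *
print(chock());print(rel(tcp(-.027,.0005),TR))"
```

```text
clock: 14.52
position: [0.49, 0.0676, 0.2195]
eef_rot: [3.092, -0.373, 0.26]
force: [0.2, 0.1, 0.2]
finger_gap: 0.06
grip_force: 0.0
clock: 14.77
position: [0.4918, 0.0689, 0.2258]
eef_rot: [3.094, -0.372, 0.273]
force: [0.1, 0.2, 0.4]
finger_gap: 0.06
grip_force: 0.0
('chock mm', array([-26.9,   0.9,   5. ]), 'F bed', array([0.1, 0.3, 0.3]), 'rot err', array([ 0.007, -0.002,  0.003]), 't', 14.77)
(array([-0.1,  0.9,  4.5]), array([-0.008, -0.001,  0.002]))
```

```bash
python3 -m crank '[[0,1,2,0,0,0,60],[0,1,3,0,0,0,40],[0,1,3,0,0,0,25],[0,1,3,0,0,0,14],[0,1,3,0,0,0,12]]' 80
python3 -m crank '[[0,0,0,0,0,0,12],[0,0,0,0,0,0,12],[0,0,0,0,0,0,12]]' 80
python3 -c "
from h import *
print(chock())"
```

```text
clock: 15.18
position: [0.4921, 0.0678, 0.2238]
eef_rot: [3.093, -0.372, 0.276]
force: [-1.4, 0.5, 6.3]
finger_gap: 0.0189
grip_force: 77.8
clock: 15.43
position: [0.4921, 0.0678, 0.2238]
eef_rot: [3.093, -0.372, 0.276]
force: [-3.1, 0.7, 6.6]
finger_gap: 0.0188
grip_force: 77.8
('chock mm', array([-26.7,  -0.1,   2.9]), 'F bed', array([-2. , -0.1,  7. ]), 'rot err', array([ 0.007, -0.004,  0.003]), 't', 15.43)
```

```bash
python3 -m crank '[[0.5,0,-0.2,0,0.002,0,12],[1,0,-0.3,0,0.004,0,12],[1.5,0,-0.4,0,0.006,0,12],[1.5,0,-0.4,0,0.006,0,12]]'
python3 -c "
from h import *
print(chock())"
```

```text
clock: 15.77
position: [0.4918, 0.0681, 0.2237]
eef_rot: [3.092, -0.37, 0.28]
force: [-7.1, 2.7, 7.7]
finger_gap: 0.019
grip_force: 78.1
('chock mm', array([-27.1,   0. ,   2.9]), 'F bed', array([-6. ,  0.9,  8.9]), 'rot err', array([ 0.005, -0.006,  0.004]), 't', 15.77)
```

```bash
python3 -m crank '[[0.3,0,-0.2,0,0,0,12],[0.6,0,-0.4,0,0,0,12],[1,0,-0.5,0,0,0,12],[1,0,-0.5,0,0,0,12]]'
python3 -c "
from h import *
print(chock())"
```

```text
clock: 16.1
position: [0.4922, 0.068, 0.2238]
eef_rot: [3.092, -0.37, 0.277]
force: [-6.7, 2.8, 4.0]
finger_gap: 0.0188
grip_force: 78.0
('chock mm', array([-26.7,   0. ,   3. ]), 'F bed', array([-6.4,  1.1,  5.2]), 'rot err', array([ 0.005, -0.005,  0.004]), 't', 16.1)
```

```bash
python3 -m crank '[[0.4,0,-0.1,0,0,0,12],[0.8,0,-0.2,0,0,0,12],[1.2,0,-0.3,0,0,0,12],[1.6,0,-0.3,0,0,0,12],[1.6,0,-0.3,0,0,0,12]]'
python3 -c "
from h import *
print(chock())"
```

```text
clock: 16.52
position: [0.4927, 0.0679, 0.224]
eef_rot: [3.092, -0.369, 0.274]
force: [-9.6, 3.3, 5.2]
finger_gap: 0.0189
grip_force: 78.3
('chock mm', array([-26.2,   0.1,   3.1]), 'F bed', array([-9. ,  0.9,  6.9]), 'rot err', array([ 0.005, -0.003,  0.004]), 't', 16.52)
```

```bash
python3 -m crank '[[0.4,0,-0.2,0,0,0,12],[0.8,0,-0.3,0,0,0,12],[1.2,0,-0.4,0,0,0,12],[1.6,0,-0.5,0,0,0,12],[1.6,0,-0.5,0,0,0,12]]'
python3 -c "
from h import *
print(chock())"
```

```text
clock: 16.93
position: [0.4933, 0.0677, 0.2242]
eef_rot: [3.092, -0.369, 0.271]
force: [-10.5, 5.1, 4.3]
finger_gap: 0.0184
grip_force: 78.0
('chock mm', array([-25.5,   0.1,   3.1]), 'F bed', array([-10.5,   2.4,   6.2]), 'rot err', array([ 0.005, -0.001,  0.005]), 't', 16.93)
```

```bash
python3 -m crank '[[0.4,0,-0.2,0,0.001,0,12],[0.8,0,-0.4,0,0.002,0,12],[1.2,0,-0.5,0,0.003,0,12],[1.5,0,-0.6,0,0.003,0,12],[1.5,0,-0.6,0,0.003,0,12]]'
python3 -c "
from h import *
print(chock())"
```

```text
clock: 17.35
position: [0.4939, 0.0675, 0.2244]
eef_rot: [3.091, -0.368, 0.272]
force: [-11.2, 5.5, 0.0]
finger_gap: 0.019
grip_force: 77.9
('chock mm', array([-24.8,  -0. ,   3.2]), 'F bed', array([-12. ,   2.7,   2.1]), 'rot err', array([ 0.004, -0.002,  0.005]), 't', 17.35)
```

```bash
python3 -m crank '[[0.4,0,0,0,0,0,12],[0.8,0,-0.1,0,0.001,0,12],[1.2,0,-0.2,0,0.002,0,12],[1.5,0,-0.3,0,0.002,0,12],[1.5,0,-0.3,0,0.002,0,12]]'
python3 - <<'E'
from h import *
print(chock())
im,P,ok,T,k=wrist()
B=BR.inv().apply((P-BO).reshape(-1,3)).reshape(P.shape)*1000
H=cv2.cvtColor(im,cv2.COLOR_BGR2HSV)
g=(ok&box(B,[-30,-35,45],[60,35,64])&(H[...,1]<60));q=B[g];print(len(q),"roller top edge",np.percentile(q[:,0],[2,50,98]))
E
```

```text
clock: 17.77
position: [0.4945, 0.0673, 0.2245]
eef_rot: [3.091, -0.368, 0.272]
force: [-11.7, 5.8, -0.9]
finger_gap: 0.0192
grip_force: 78.0
('chock mm', array([-24.2,  -0. ,   3.2]), 'F bed', array([-12.8,   2.8,   1.3]), 'rot err', array([ 0.003, -0.002,  0.005]), 't', 17.77)
47409 roller top edge [-1.09760045 31.59215711 59.13416938]
```

```bash
python3 -m crank '[[0.4,0,0,0,0,0,12],[0.8,0,-0.1,0,0.001,0,12],[1.2,0,-0.1,0,0.002,0,12],[1.5,0,-0.1,0,0.002,0,12],[1.5,0,-0.1,0,0.002,0,12]]'
python3 -c "
from h import *
print(chock())"
```

```text
clock: 18.23
position: [0.495, 0.0672, 0.2246]
eef_rot: [3.09, -0.367, 0.272]
force: [-16.1, 7.0, 2.6]
finger_gap: 0.0189
grip_force: 78.4
('chock mm', array([-23.7,  -0. ,   3.2]), 'F bed', array([-16.6,   2.9,   5.5]), 'rot err', array([ 0.002, -0.002,  0.006]), 't', 18.23)
```

```bash
python3 -m crank '[[-0.3,0,-0.1,0,0,0,12],[-0.3,0,-0.1,0,0,0,12],[-0.3,0,-0.1,0,0,0,12]]'
python3 -c "
from h import *
print(chock())"
python3 -m crank '[[0,0,0,0,0,0,30],[0,0,0,0,0,0,50],[0,0,0,0,0,0,55],[0,0,0,0,0,0,55],[0,0,0,0,0,0,55]]'
python3 -m crank '[[-9,0,-5,0,0,0,55],[-9,0,-30,0,0,0,55],[-9,0,-65,0,0,0,55],[-10,0,-105,0,0,0,55],[-20,0,-140,0,0,0,55]]'
python3 -m crank '[[-15,0,-30,0,0,0,55],[-15,0,-30,0,0,0,55],[-15,0,-30,0,0,0,55]]'
python3 - <<'E'
from h import *
im,P,ok,T,k=wrist();cv2.imwrite("pics/w5.png",im)
B=BR.inv().apply((P-BO).reshape(-1,3)).reshape(P.shape)*1000
H=cv2.cvtColor(im,cv2.COLOR_BGR2HSV)
m=ok&(abs(B[...,1])<12)&(B[...,2]>50)&(B[...,2]<60)&(B[...,0]>48)&(B[...,0]<68);q=B[m]
print("bar",len(q),np.percentile(q[:,0],[2,25,50,75,98]).round(2))
m=ok&(abs(B[...,1])<40)&(B[...,2]>56)&(B[...,0]>66)&(B[...,0]<85);q=B[m];print("stop",np.percentile(q[:,0],[1,5,50]).round(2))
rod=ok&(H[...,1]<60)&box(B,[60,-40,48],[69.5,40,54]);q=B[rod];print("rods",len(q),np.percentile(q[:,0],[1,5,95,99]).round(1))
g=(ok&box(B,[-30,-35,45],[47,35,64]));q=B[g];c=np.linalg.lstsq(np.c_[2*q[:,[0,2]],np.ones(len(q))],(q[:,[0,2]]**2).sum(1),rcond=None)[0];print("roller fit",c[:2].round(2))
o=ok&(H[...,0]<16)&(H[...,1]>170)&(H[...,2]>60)&box(B,[-80,-30,9],[0,30,18]);q=B[o];print(cv2.minAreaRect(q[:,:2].astype(np.float32)),"top plane slope",np.linalg.lstsq(np.c_[q[q[:,0]<-35],np.ones((q[:,0]<-35).sum())][:,[0,1,3]],q[q[:,0]<-35][:,2],rcond=None)[0])
E
```

```text
clock: 18.48
position: [0.4949, 0.0672, 0.2246]
eef_rot: [3.09, -0.367, 0.273]
force: [-13.4, 6.6, 0.3]
finger_gap: 0.0191
grip_force: 77.9
('chock mm', array([-23.8,  -0. ,   3.2]), 'F bed', array([-14.3,   3.2,   2.8]), 'rot err', array([ 0.003, -0.002,  0.006]), 't', 18.48)
clock: 18.9
position: [0.5015, 0.0651, 0.2279]
eef_rot: [3.09, -0.373, 0.296]
force: [-0.1, -0.0, -0.6]
finger_gap: 0.0549
grip_force: 0.0
clock: 19.32
position: [0.456, 0.0754, 0.3633]
eef_rot: [3.09, -0.373, 0.296]
force: [1.1, -1.0, 0.1]
finger_gap: 0.0551
grip_force: 0.0
clock: 19.57
position: [0.4356, 0.0803, 0.3897]
eef_rot: [3.089, -0.371, 0.302]
force: [-0.1, -0.2, -0.4]
finger_gap: 0.0552
grip_force: 0.0
bar 497 [51.81 53.27 55.25 57.64 59.94]
stop [69.87 70.19 76.49]
rods 253 [60.1 60.9 69.  69.4]
roller fit [19.62 29.98]
((-38.33087158203125, 0.9017791748046875), (53.18716049194336, 49.75161361694336), 0.5660189390182495) top plane slope [ 2.72530480e-02 -5.30803152e-03  1.33882656e+01]
```

View pics/w5.png

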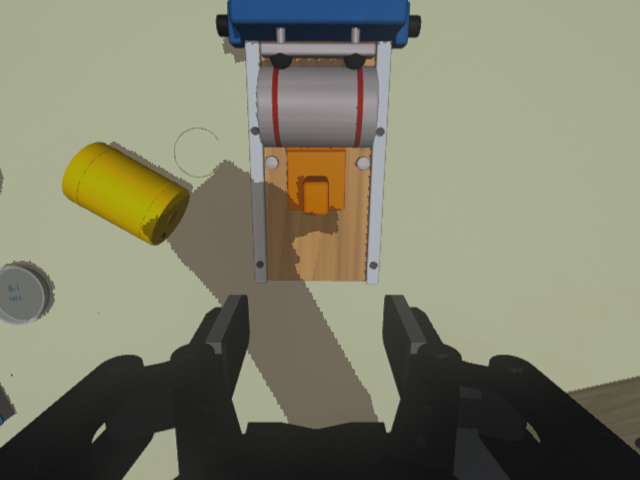

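Run:
```python
from h import *
ims=[cv2.imread("pics/side2.png"),cv2.imread("pics/side3.png"),cv2.resize(r.camera("side")[0][180:320,220:400],None,fx=4,fy=4)]
cv2.imwrite("pics/cmp.png",np.vstack([cv2.resize(i[140:270,380:520],None,fx=3,fy=3,interpolation=cv2.INTER_CUBIC)[:195*2] for i in ims])[::2,::1] if 0 else np.hstack([cv2.resize(i[140:270,390:500],None,fx=2.4,fy=2.4) for i in ims]))
```

```text
(no output)
```

View pics/cmp.png

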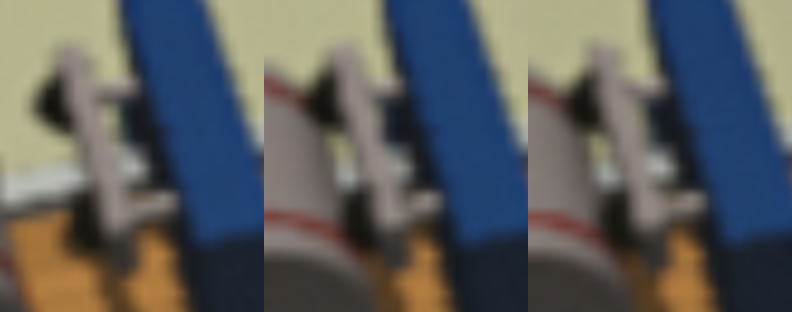

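The side-camera comparison shows the bar about 2.5 mm compressed during the first push and about 1.1 mm now. That is roughly 2.7 N of spring, so about 6 N on the chock face, which is above the 3 N needed. The chock is flat and straight, and the gripper is clear. Handing in.

```bash
python3 -c "
from bench import r
print(r.sign_off())"
```

```text
the job is handed in; nothing more can be done
None
```

I handed the job in with the roller against the buffer and the chock wedged flat and straight below it: I estimate about 6 N at the chock face, but sign-off gave no verdict, and the second push briefly read 16.6 N along the slope including drag, over your 16 N limit.

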